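# Load the vacuum pump's filter tube

## Task

Load the pump's filter tube with the two long cartridges from the rack: lay one in the groove in front of the tube's open mouth, push it in, then lay and push in the other behind it, so that it drives the first one deeper, until both are fully home: the first against the tube's closed end and the second against the first. Leave the short cartridge where it lies in the rack.

Things in the scene. Friction and masses are not known exactly. Their poses are not given: they have to be found in the camera images.
- cartridge_a: One of two identical long filter cartridges: white round rod, 30 mm diameter, 70 mm long, narrow steel band at each end, 90 g, lying in one of three parallel V grooves (72 mm apart, random order) of a low grey rack. Origin: its centre, 47 mm above the table; x along the rod, ends alike. The groove is 25 mm wide, narrower than the rod: fingertips may reach 20 mm below its centre on both sides.
- cartridge_b: The other long cartridge, identical to cartridge_a (30 mm diameter, 70 mm long), in another groove of the rack. Origin at its centre, x along the rod. Either may go in first. Two end to end measure 140 mm and the tube is 130 mm deep: with both home the second stands 10 mm out of the mouth, centres 95 and 25 mm inside it.
- short_cartridge: Bystander to leave alone: the same 30 mm diameter and look but only 42 mm long, in the remaining groove of the rack. Origin at its centre, x along the rod.
- holder: Fixed grey pump with clear tube. Origin on the table below the tube's mouth, z up, +x level into tube. From x -110 mm to 0 an open V groove 27 mm wide, edges 51 mm high: a rod rests in it with its axis at y 0, height 62 mm, slides freely, fingers can straddle it. Groove runs on in the tube (bore 38 mm wide, roof 86 mm high) to its closed end at x 130 mm. Pump body from x 180 mm, 175 mm high.
There are look-alikes about, which are no part of the job. What is shaped like the cartridge_b but turquoise is not meant.

How it is judged:
By the outcome, as a careful person would: the job done as asked, in the order asked, and still so for the second after the job is handed in, with the robot touching nothing.
It also fails if it takes over 64 s, if anything falls off the work surface, if the arm or the gripper's body presses on something with over 40 N, if the wrist force passes 120 N, or if a joint passes its speed limit or range.

## Robot

A 6-joint arm with a two-finger parallel gripper is mounted at the origin on the work surface. World frame = base frame: x ahead of the robot, y to its left, z up, the work surface at z = 0. Lengths are in m, angles in degrees, forces in N, time in s.
With the tool pointing down it reaches from about 0.4 to 0.825 m from the base axis. Payload 7 kg.
Tool frame: the origin (TCP) lies between the finger pads; the fingertips stand 11 mm ahead of it and the grasp point (between the pads) lies 8 mm behind it; z points along the fingers, y is the direction in which the jaws open and shut (so a half turn about z gives the same grasp; the last joint's range is limited). The gripper opens to 88 mm and grips with 3 to 60 N. Pads are 19 mm wide; open, the fingers measure 130 mm over their backs; the gripper's body (78 mm by 193 mm) begins 47 mm behind the grasp point.
Start: joints at [-48.524, 20.546, 0.682, 0, -70.136, -16.507], TCP at [0.285, -0.612, 0.215] pointing down, gripper open.
Joint ranges: [-176.03, 176.03], [-82.01, 121.73], [-58.28, 71.71], [-173.87, 95.51], [-174.79, -0.11], [-173.66, 173.66]. Speed limits (degrees/s): [136.94, 136.94, 172.46, 180, 180, 180].

## Interface

Orientations are given as [roll, pitch, yaw] about the fixed x, y, z axes, in that order (R = Rz(yaw) Ry(pitch) Rx(roll)).
In Python, from plant import r gives the robot as it stands.
- The arm moves only by the shell command python3 -m inch 'ROWS' [OPENING] [FORCE]. ROWS is JSON, a list of rows, each an object of numbers: "x", "y", "z": the shift along the tool's x, y, z as a fraction of full scale; "yaw": the turn about the tool's z as a fraction of full scale. In form: [{"x": .., "y": .., "z": .., "yaw": ..}, ...]. A call has 1 to 5 rows; each row shifts and turns the pose as measured when the row begins, along the tool's axes as they then stand; what a row does not reach is not made up. Full scale, the value 1, is 0.025 m for a shift and 4 degrees for a turn. A row lasts 1/12 s, in which the tool goes at most 41.7 mm and 7.16 degrees, less where a joint would pass 70% of its speed; a pose out of reach is approached as far as the arm can. A call with a number of a shift or a turn outside -1 to 1 is refused whole. A call with a gripper value outside its range is refused whole. OPENING is the opening, from -1 (shut) to 1 (fully open), set as the call begins (- or left out, the last holds). The fingers move at their own pace and stop on an object; FORCE is the grip in N (left out, the last holds). Time passes only in rows, so rows that do not move let the fingers close. It gives the time, the measured TCP pose, the force and the opening at its end, in the units of the state.
- r.get_state(): the state, without advancing time (a new reading comes with each control period).
- r.capture(name): name is "scene" or "top" or "wrist"; returns (picture, depth): 420x560x3 uint8, red, green, blue; 420x560 float32, m along the optical axis (not along the pixel's ray), 0 where there is no reading.
- r.camera_info(name): a dict with "mtx" (3x3 intrinsics, pixels), "pose" (4x4, takes a point from camera to world coordinates). Camera axes: x right, y down, z forward; pixel columns grow to the right and rows downward; lengths in m; the calibration is good to about 2 mm. A picture is of the moment at which its call begins: read the wrist's pose just before it. camera_info takes no time and is no camera call; for the wrist camera it gives the pose at the moment of the call.
- r.close_job(): hands the job in, once; it reports no verdict.
The state is a dict: "time_s": time; "joints": joint angles; "qd": joint speeds; "joint_torque": joint torques, N m; "tcp_pos": TCP position; "eef_rot": TCP orientation; "contact_force": force on the tool from outside, world axes, zero at the start; "moment": the same for the moment, N m; "gripper_width": finger opening in m.
Only numpy, scipy, OpenCV 4.12 (cv2) and the standard library are available. Lean on these libraries where they do the work, as an engineer would, in place of code of your own. Each camera call takes 0.05 s, during which the arm holds its last target. There are 200 camera calls.

## Working session

There is one attempt and no reset: what is moved stays moved. The work goes in short steps, Python scripts to look and compute and a shell command to move; the robot and the scene stay as the last step left them, time stands still between calls to the robot, and variables do not carry over. Pictures are saved under pics/ and viewed, about 8 in all and at most 12, crops included, and the job is handed in when it is done.

```bash
ls; mkdir -p pics; python3 - <<'E'
from plant import r
import cv2,numpy as np
s=r.get_state();print(s['time_s'],s['tcp_pos'],s['eef_rot'],s['gripper_width'])
for n in ('scene','top'):
    p,d=r.capture(n);i=r.camera_info(n);np.savez('pics/%s0.npz'%n,p=p,d=d,K=i['mtx'],T=i['pose'])
    cv2.imwrite('pics/%s0.png'%n,p[:,:,::-1]);print(n,np.round(i['mtx'],1).tolist(),np.round(i['pose'],3).tolist(),(d>0).mean())
E
```

```text
pics
0.0 [ 0.28466791 -0.61144337  0.21399061] [ 1.79901376e+02 -8.88721337e-03 -1.55038500e+02] 0.08764108901957024
scene [[508.2, 0.0, 277.5], [0.0, 508.2, 205.4], [0.0, 0.0, 1.0]] [[-0.72, 0.471, -0.51, 0.97], [0.694, 0.5, -0.518, 0.432], [0.011, -0.727, -0.687, 0.72], [0.0, 0.0, 0.0, 1.0]] 0.9957057823129252
top [[528.7, 0.0, 285.4], [0.0, 528.7, 215.6], [0.0, 0.0, 1.0]] [[-0.008, -0.999, 0.044, 0.418], [-1.0, 0.008, -0.007, -0.029], [0.007, -0.044, -0.999, 1.065], [0.0, 0.0, 0.0, 1.0]] 0.9959948979591837
```

View pics/scene0.png

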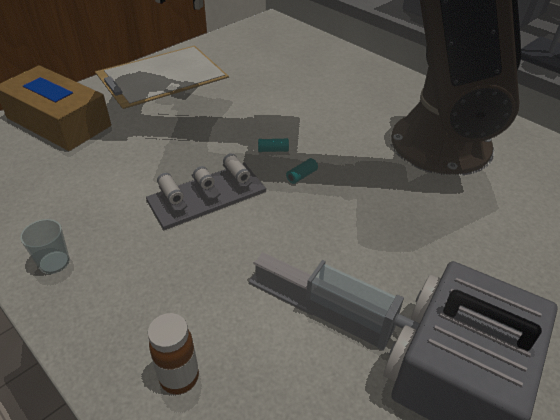

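View pics/top0.png

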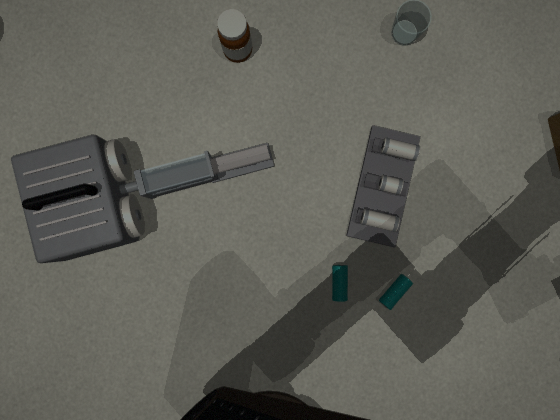

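The rack holds three white rods, at top-view pixels (396,148), (386,184) and (378,219). The middle one looks short. The two turquoise rods at (340,283) and (395,291) are look-alikes to ignore. The holder's groove runs from about (273,152) to (213,165), and the tube from there to (137,183). Next I'll take a close crop and measure.

```bash
cat > h.py <<'E'
import numpy as np,cv2
def load(f):
    z=np.load(f);return z['p'],z['d'],z['K'],z['T']
def ray(uv,K,T,z):
    uv=np.atleast_2d(np.asarray(uv,float));c=np.c_[uv,np.ones(len(uv))]@np.linalg.inv(K).T@T[:3,:3].T
    o=T[:3,3];return o+c*((z-o[2])/c[:,2])[:,None]
def cloud(d,K,T):
    v,u=np.indices(d.shape);P=np.stack([(u-K[0,2])/K[0,0]*d,(v-K[1,2])/K[1,1]*d,d],-1)
    return P@T[:3,:3].T+T[:3,3]
E
python3 - <<'E'
from h import *
p,d,K,T=load('pics/top0.npz')
P=cloud(d,K,T);H=P[...,2]
print('table z',np.median(H[60:120,280:340]))
a=cv2.resize(p[115:250,335:430],None,fx=4,fy=4,interpolation=cv2.INTER_CUBIC)
b=cv2.resize(p[135:205,125:285],None,fx=4,fy=4,interpolation=cv2.INTER_CUBIC)
c=np.zeros((max(a.shape[0],b.shape[0]*2),0,3),np.uint8)
hb=(np.clip(H[135:205,125:285]/0.1,0,1)*255).astype(np.uint8);hb=cv2.applyColorMap(cv2.resize(hb,None,fx=2.5,fy=2.5,interpolation=cv2.INTER_NEAREST),cv2.COLORMAP_JET)[:,:,::-1]
b=cv2.resize(b,(400,175));im=np.zeros((540,790,3),np.uint8);im[:540,:380]=a;im[:175,385:785]=b;im[180:355,385:785]=hb
ha=cv2.applyColorMap((np.clip(H[115:250,335:430]/0.1,0,1)*255).astype(np.uint8),cv2.COLORMAP_JET)[:,:,::-1];im[360:495,385:480]=ha
cv2.imwrite('pics/crop1.png',im[:,:,::-1])
# rods by height
m=((H>0.045)&(H<0.075)).astype(np.uint8);m[:,:335]=0;m[:115]=0;m[250:]=0;m[:,430:]=0
n,l,s,ce=cv2.connectedComponentsWithStats(m)
for k in range(1,n):
    if s[k,4]<50:continue
    q=P[l==k];rc=cv2.minAreaRect((q[:,:2]*1000).astype(np.float32));print(ce[k].round(1),s[k,4],np.round(rc[0],1),np.round(rc[1],1),round(rc[2],1),'zmax',np.percentile(q[:,2],95).round(4))
hs=(H>0.02)&(H<0.1)
for v in range(140,200,4): print(v,(H[v,130:285:6]*1000).round().astype(int).tolist())
E
```

```text
table z -0.00017963451170666112
[400.6 148.7] 573 [ 590.8 -259.6] [70.6 30.1] 76.3 zmax 0.0632
[390.8 184.3] 353 [ 521.4 -239.6] [42.9 30.1] 77.0 zmax 0.0631
[380.1 219.9] 576 [ 452.9 -217.5] [70.8 30. ] 76.2 zmax 0.063
140 [-2, 0, 4, -1, 2, -2, 0, 1, -2, 1, 2, 2, 0, 1, 0, -4, 0, 1, 0, 0, -3, -2, 1, -1, 3, -4]
144 [2, -4, 1, 3, -3, 1, 1, 0, 0, 0, -3, 1, 2, 2, 0, -3, 1, 0, 1, 3, -2, 2, 6, 6, 2, 1]
148 [3, 1, -1, 1, -1, 1, -1, -2, 1, 0, 0, -1, 0, 0, 0, -2, -2, 0, 1, 4, 46, 52, 48, 11, -2, 5]
152 [-3, 1, 3, 1, 0, 2, 0, 2, -2, -2, -1, -3, 3, 75, 3, -4, 0, 7, 54, 52, 49, 46, 46, 48, 0, 1]
156 [0, 1065, -2, -3, 0, 4, 0, 1, 0, -3, 5, 82, 84, 85, 1, 47, 52, 49, 47, 43, 46, 48, 47, 48, -2, -1]
160 [4, 0, 1, -3, 2, 1, -3, 2, 83, 82, 82, 83, 87, 85, 50, 47, 49, 47, 46, 49, 50, 51, 45, 7, 4, 0]
164 [2, 0, 0, 3, -1, 2, 87, 83, 85, 84, 83, 82, 82, 86, 48, 47, 46, 50, 50, 52, 5, 6, 3, 6, -1, 2]
168 [4, 1, 1, 82, 82, 82, 85, 85, 83, 83, 84, 83, 85, 85, 46, 49, 49, 49, 9, 8, 10, 7, 8, 3, -3, 0]
172 [2, 85, 82, 83, 83, 84, 85, 84, 84, 85, 79, 86, 83, 84, 49, 6, 8, 10, 5, 3, 4, -2, 0, 2, -2, -4]
176 [0, 88, 81, 1065, 84, 84, 86, 83, 80, 80, 83, 82, 86, 82, 82, 4, 8, 13, 1, 1, -1, -2, -1, 0, 2, -2]
180 [1, 87, 85, 83, 79, 81, 83, 81, 85, 81, 83, 72, 52, 33, 10, 4, -1, -2, -1, 1, -2, 2, -1, 0, 2, 1]
184 [71, 72, 91, 86, 85, 83, 84, 86, 81, 62, 39, 22, 3, -1, 0, -1, 3, 1, 0, 4, -2, 0, 3, -1, 5, 0]
188 [65, 67, 86, 83, 82, 84, 75, 56, 31, 11, 2, 1, 2, -1, 0, 0, 2, -1, 2, -1, 3, -2, -1, -1, 2, 1]
192 [0, -1, 89, 84, 66, 44, 25, 0, -1, -4, -1, 1, -1, 0, 0, 1, -2, -2, 2, 0, 1, 2, 1, -1, 2, -1]
196 [79, 0, 4, 48, 24, 3, -1, 3, 1, 1, -1, -3, 2, 0, -1, 2, 2, 4, 2, -2, 3, 4, -1, -1, 1, 0]
```

View pics/crop1.png

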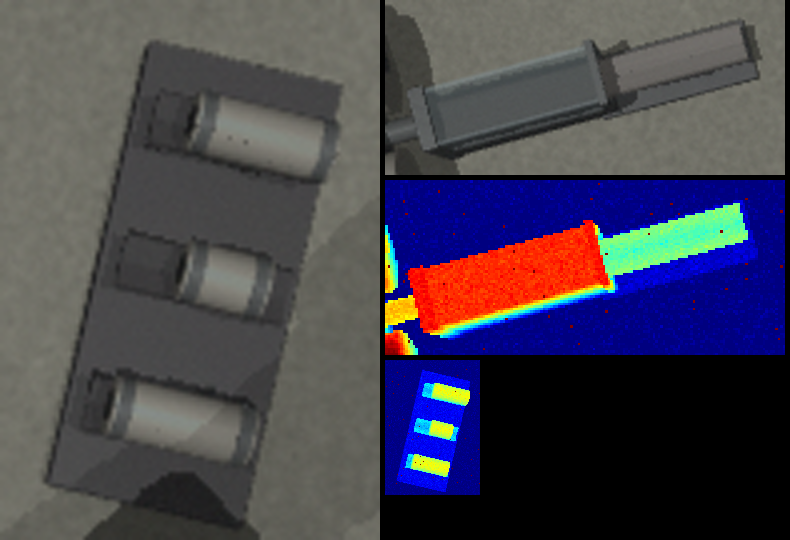

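Rods A at (591,-260) and B at (453,-218) measure 70.6 and 70.8 mm long, and the middle one measures 42.9 mm, so it is the short bystander. All tops are at 63 mm, against 62 expected. Now the holder frame.

```bash
python3 - <<'E'
from h import *
p,d,K,T=load('pics/top0.npz');P=cloud(d,K,T);H=P[...,2]
m0=np.zeros(H.shape,bool);m0[138:205,128:285]=1
for nm,a,b in(('groove',.040,.058),('tube',.076,.095)):
    m=((H>a)&(H<b)&m0).astype(np.uint8);n,l,s,c=cv2.connectedComponentsWithStats(m);k=1+s[1:,4].argmax()
    m=l==k;v,u=np.nonzero(m)
    q=ray(np.c_[u,v],K,T,(a+b)/2 if nm!='groove' else .050)*1000
    rc=cv2.minAreaRect(q[:,:2].astype(np.float32));print(nm,s[k],np.round(rc[0],1),np.round(rc[1],1),round(rc[2],2));print(cv2.boxPoints(rc).round(1).tolist())
    med=np.median(P[m][:,2]);print('z',med)
# groove profile
ax=np.radians(104.);dx=np.array([np.cos(ax),np.sin(ax)])
m=m0&(H>-.01)&(H<.1)
q=P[m];c=q[:,:2]@np.c_[dx,[-dx[1],dx[0]]]*1000
for s0 in range(int(c[:,0].min()),int(c[:,0].max()),10):
    k=(c[:,0]>=s0)&(c[:,0]<s0+10)&(q[:,2]>.04);
    if k.sum()>8:
        cc=c[k,1];print(s0,k.sum(),np.percentile(cc,[2,98]).round(1),cc.mean().round(1),np.percentile(q[k,2]*1000,[10,50,90]).round())
# V profile
k=(c[:,0]>c[:,0].min())
E
```

```text
groove [210 144  60  30 909] [573.4  51.1] [ 30.3 112.6] 14.77
[[544.4000244140625, 101.69999694824219], [573.0999755859375, -7.099999904632568], [602.2999877929688, 0.6000000238418579], [573.7000122070312, 109.4000015258789]]
z 0.04829440446728239
tube [ 134  151   81   45 1881] [541.1 171. ] [ 50.9 142.7] 14.88
[[498.20001220703125, 233.5], [534.9000244140625, 95.5999984741211], [584.0, 108.5999984741211], [547.4000244140625, 246.5]]
z 0.08380443328171328
-154 13 [-582.7 -556.4] -569.1 [46. 48. 51.]
-144 79 [-584.3 -555.4] -569.8 [46. 49. 52.]
-134 80 [-583.8 -554.8] -569.6 [45. 48. 52.]
-124 82 [-583.3 -554.9] -569.2 [45. 48. 51.]
-114 80 [-583.9 -555. ] -569.4 [44. 48. 51.]
-104 80 [-583.4 -554.4] -569.1 [45. 48. 52.]
-94 83 [-582.8 -554.6] -568.9 [45. 48. 52.]
-84 79 [-583.2 -554.3] -569.0 [46. 48. 51.]
-74 80 [-582.5 -554. ] -568.4 [45. 48. 51.]
-64 81 [-582.5 -553.8] -568.5 [45. 48. 52.]
-54 81 [-583.  -554.1] -568.8 [44. 49. 52.]
-44 126 [-591.2 -543.4] -567.3 [46. 50. 87.]
-34 160 [-590.4 -543.5] -566.6 [51. 84. 87.]
-24 143 [-588.9 -545.8] -565.5 [78. 84. 86.]
-14 148 [-588.7 -545.8] -565.1 [75. 83. 86.]
-4 141 [-588.5 -545.9] -564.9 [79. 83. 86.]
6 144 [-589.4 -545.4] -565.4 [79. 83. 85.]
16 142 [-587.9 -545.4] -564.9 [79. 83. 85.]
26 146 [-588.8 -545.1] -564.0 [76. 83. 85.]
36 141 [-587.9 -545.2] -565.1 [78. 83. 86.]
46 150 [-588. -545.] -564.4 [73. 83. 86.]
56 140 [-587.9 -544.7] -564.3 [76. 83. 86.]
66 146 [-587.3 -544.6] -564.2 [78. 83. 86.]
76 147 [-588.1 -544.5] -564.0 [71. 83. 86.]
86 165 [-588.3 -543. ] -563.6 [75. 83. 87.]
96 149 [-588.3 -542.2] -563.8 [82. 86. 89.]
106 29 [-581.5 -553.3] -566.2 [65. 68. 83.]
116 122 [-599.8 -531.2] -554.2 [49. 68. 85.]
126 35 [-599.  -533.2] -560.1 [47. 66. 93.]
```

Holder frame: groove axis yaw is about 104.7°, groove start (587.6,-3.5) and mouth (559.7,103). The groove measures 112.6 mm against 110 given, which agrees. First I'll turn the tool to yaw -103.7 and narrow the jaws to 50 mm, so they clear the neighbouring rods.

```bash
cat > left.py <<'E'
import sys,numpy as np
from plant import r
from scipy.spatial.transform import Rotation as Ro
# usage: left.py x y z yaw (mm, deg): remaining shift in tool axes / units of full scale
s=r.get_state();t=np.array(list(map(float,sys.argv[1:4])));R=Ro.from_euler('xyz',s['eef_rot'],degrees=True).as_matrix()
dl=R.T@(t-np.array(s['tcp_pos'])*1000)/25;dy=-((float(sys.argv[4])-s['eef_rot'][2]+180)%360-180)/4
print('t%.2f'%s['time_s'],'pos',(np.array(s['tcp_pos'])*1000).round(1),'rpy',np.round(s['eef_rot'],2),'w%.1f'%(s['gripper_width']*1000),'F',np.round(s['contact_force'],1),'| units left xyz',dl.round(2),'yaw',round(dy,2))
E
python3 -m inch '[{"yaw":-1},{"yaw":-1},{"yaw":-1},{"yaw":-1},{"yaw":-1}]' 0.136 40
python3 -m inch '[{"yaw":-1},{"yaw":-1},{"yaw":-1},{"yaw":-1},{"yaw":-1}]'
python3 -m inch '[{"yaw":-1},{"yaw":-1},{"yaw":-0.8},{"x":0}]'
python3 left.py 590.8 -259.6 130 -103.7
```

```text
t0.10 pos [ 284.7 -611.5  214.1] rpy [ 1.7992e+02 -1.0000e-02 -1.5504e+02] w87.5 F [-0.2  0.1  0.1] | units left xyz [-17.04   7.59   3.37] yaw -12.83validation failed for argument at $[0]...
validation failed for argument at $[0]...
validation failed for argument at $[0]...
```

```bash

python3 -m inch '[{"x":0,"y":0,"z":0,"yaw":-1},{"x":0,"y":0,"z":0,"yaw":-1},{"x":0,"y":0,"z":0,"yaw":-1},{"x":0,"y":0,"z":0,"yaw":-1},{"x":0,"y":0,"z":0,"yaw":-1}]' 0.136 40
python3 left.py 590.8 -259.6 130 -103.7
```

```text
time_s: 0.52
tcp_pos: [0.284, -0.6102, 0.2112]
eef_rot: [179.6, 0.1, -134.3]
contact_force: [0.5, -0.1, 0.0]
gripper_width: 0.0595
t0.52 pos [ 284.  -610.2  211.2] rpy [ 1.7963e+02  1.0000e-01 -1.3434e+02] w59.5 F [ 0.5 -0.1  0. ] | units left xyz [-18.6    1.     3.29] yaw -7.66
```

```bash

python3 -m inch '[{"x":-1,"y":0,"z":0,"yaw":-1},{"x":-1,"y":0,"z":0,"yaw":-1},{"x":-1,"y":0,"z":0,"yaw":-1},{"x":-1,"y":0,"z":0,"yaw":-1},{"x":-1,"y":0,"z":0,"yaw":-1}]'
python3 -m inch '[{"x":-1,"y":0.5,"z":0,"yaw":-1},{"x":-1,"y":0.5,"z":0,"yaw":-1},{"x":-1,"y":0.5,"z":0,"yaw":-0.6},{"x":-1,"y":0.5,"z":0,"yaw":0},{"x":-1,"y":0.5,"z":0,"yaw":0}]'
python3 left.py 590.8 -259.6 130 -103.7
```

```text
time_s: 0.93
tcp_pos: [0.3557, -0.5086, 0.2072]
eef_rot: [179.3, 0.3, -113.7]
contact_force: [1.2, 0.4, 0.6]
gripper_width: 0.0498
time_s: 1.35
tcp_pos: [0.333, -0.3649, 0.2048]
eef_rot: [179.1, 0.6, -102.4]
contact_force: [0.7, -0.0, 1.0]
gripper_width: 0.0498
t1.35 pos [ 333.  -364.9  204.8] rpy [ 179.1    0.6 -102.4] w49.8 F [ 0.7 -0.   1. ] | units left xyz [-6.29 -9.22  2.92] yaw 0.33
```

```bash

python3 -m inch '[{"x":-0.65,"y":-1,"z":0,"yaw":0},{"x":-0.65,"y":-1,"z":0,"yaw":0},{"x":-0.65,"y":-1,"z":0,"yaw":0},{"x":-0.65,"y":-1,"z":0,"yaw":0},{"x":-0.65,"y":-1,"z":0,"yaw":0}]'
python3 -m inch '[{"x":-0.65,"y":-0.9,"z":0.4,"yaw":0.1},{"x":-0.65,"y":-0.9,"z":0.4,"yaw":0.1},{"x":-0.65,"y":-0.9,"z":0.4,"yaw":0},{"x":-0.3,"y":-0.5,"z":0.4,"yaw":0},{"x":0,"y":0,"z":0,"yaw":0}]'
python3 left.py 590.8 -259.6 130 -103.7
```

```text
time_s: 1.77
tcp_pos: [0.4692, -0.3047, 0.2053]
eef_rot: [179.2, 0.7, -102.5]
contact_force: [-0.6, -0.4, -0.8]
gripper_width: 0.0497
time_s: 2.18
tcp_pos: [0.5678, -0.262, 0.1618]
eef_rot: [179.1, 0.7, -103.1]
contact_force: [-0.2, 0.2, 0.0]
gripper_width: 0.0499
t2.18 pos [ 567.8 -262.   161.8] rpy [ 179.15    0.72 -103.13] w49.9 F [-0.2  0.2  0. ] | units left xyz [-0.29 -0.89  1.26] yaw 0.14
```

```bash

python3 -m inch '[{"x":-0.15,"y":-0.5,"z":0.5,"yaw":0.15},{"x":-0.15,"y":-0.4,"z":0.4,"yaw":0},{"x":0,"y":0,"z":0,"yaw":0}]'
python3 left.py 590.8 -259.6 41 -103.7
python3 - <<'E'
from plant import r
from h import *
i=r.camera_info('wrist');p,d=r.capture('wrist')
np.savez('pics/w1.npz',p=p,d=d,K=i['mtx'],T=i['pose']);cv2.imwrite('pics/w1.png',p[:,:,::-1])
P=cloud(d,i['mtx'],i['pose']);H=P[...,2];print((d>0).mean())
m=((H>.049)&(H<.07)&(d>0)&(np.hypot(P[...,0]-.5908,P[...,1]+.2596)<.045)).astype(np.uint8)
q=P[m>0];print(len(q));rc=cv2.minAreaRect((q[:,:2]*1000).astype(np.float32));print(rc,np.percentile(q[:,2],98))
E
```

```text
time_s: 2.43
tcp_pos: [0.5917, -0.2587, 0.137]
eef_rot: [179.0, 0.7, -103.7]
contact_force: [-0.0, 0.3, 0.1]
gripper_width: 0.0497
t2.43 pos [ 591.7 -258.7  137. ] rpy [ 178.99    0.7  -103.67] w49.7 F [-0.   0.3  0.1] | units left xyz [ 0.09 -0.04  3.84] yaw 0.01
0.9959098639455782
2973
((590.1272583007812, -259.2813720703125), (70.17790985107422, 29.566137313842773), 76.80174255371094) 0.06198528612188576
```

View pics/w1.png

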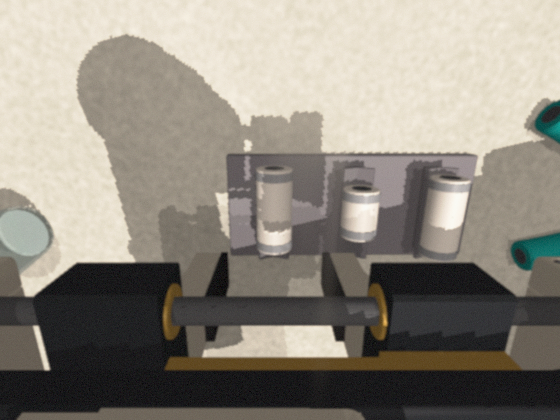

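The wrist view confirms a long rod at (274,210) between the fingers, the short one at (360,212), and the other long one at (445,213). The measured centre (590,-259) agrees to 1 mm, so I'll descend and grip.

```bash

python3 -m inch '[{"x":0.05,"y":0,"z":0.9,"yaw":0},{"x":0.05,"y":0,"z":0.9,"yaw":0},{"x":0,"y":0,"z":0.9,"yaw":0},{"x":0,"y":0,"z":0.5,"yaw":0},{"x":0,"y":0,"z":0,"yaw":0}]'
python3 left.py 590.3 -259.5 41 -103.7
```

```text
time_s: 2.9
tcp_pos: [0.5885, -0.2626, 0.0598]
eef_rot: [179.3, 0.7, -103.7]
contact_force: [-0.9, 0.2, -0.1]
gripper_width: 0.0499
t2.90 pos [ 588.5 -262.6   59.8] rpy [ 179.33    0.68 -103.7 ] w49.9 F [-0.9  0.2 -0.1] | units left xyz [-0.13 -0.05  0.75] yaw -0.0
```

```bash

python3 -m inch '[{"x":-0.1,"y":-0.05,"z":0.4,"yaw":0},{"x":-0.03,"y":0,"z":0.35,"yaw":0},{"x":0,"y":0,"z":0,"yaw":0}]'
python3 left.py 590.3 -259.5 41 -103.7
python3 -m inch '[{"x":0,"y":0,"z":0,"yaw":0},{"x":0,"y":0,"z":0,"yaw":0},{"x":0,"y":0,"z":0,"yaw":0},{"x":0,"y":0,"z":0,"yaw":0},{"x":0,"y":0,"z":0,"yaw":0}]' -1 25
python3 left.py 590.3 -259.5 150 -103.7
```

```text
time_s: 3.15
tcp_pos: [0.5905, -0.2604, 0.0425]
eef_rot: [179.5, 0.7, -103.7]
contact_force: [0.6, 0.3, -0.1]
gripper_width: 0.0499
t3.15 pos [ 590.5 -260.4   42.5] rpy [ 179.48    0.67 -103.74] w49.9 F [ 0.6  0.3 -0.1] | units left xyz [-0.03  0.02  0.06] yaw -0.01
time_s: 3.57
tcp_pos: [0.5919, -0.2608, 0.0454]
eef_rot: [179.7, 0.7, -103.7]
contact_force: [-4.5, 2.2, 7.1]
gripper_width: 0.0218
t3.57 pos [ 591.9 -260.8   45.4] rpy [ 179.68    0.66 -103.69] w21.8 F [-4.5  2.2  7.1] | units left xyz [-0.08  0.1  -4.18] yaw 0.0
```

Width 21.8 mm is less than the rod's 30 mm, so something is wrong. I'll look.

```bash
python3 - <<'E'
from plant import r
from h import *
im=[]
for n in('wrist','scene'):
    i=r.camera_info(n);p,d=r.capture(n);np.savez('pics/%s2.npz'%n,p=p,d=d,K=i['mtx'],T=i['pose']);im.append(p)
a=im[0][100:400,100:500];b=cv2.resize(im[1][100:250,100:300],(400,300),interpolation=cv2.INTER_CUBIC)
cv2.imwrite('pics/c2.png',np.hstack([a,b])[:,:,::-1])
E
python3 left.py 590.3 -259.5 41 -103.7
```

```text
t3.67 pos [ 591.5 -260.8   45.9] rpy [ 179.65    0.65 -103.68] w18.5 F [-3.7  0.9  7.2] | units left xyz [-0.04  0.06  0.2 ] yaw 0.0
```

View pics/c2.png

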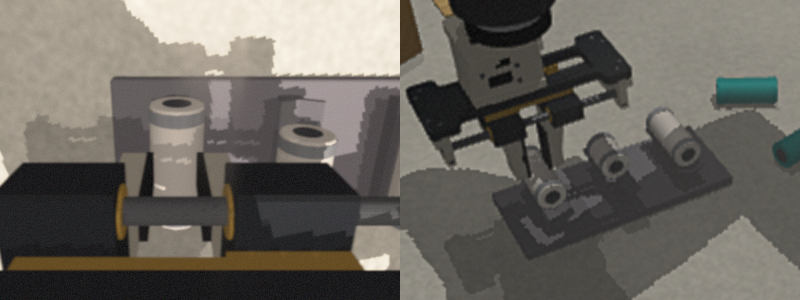

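```bash
python3 - <<'E'
from h import *
from scipy.spatial.transform import Rotation as Ro
c=np.array([590.3,-259.5]);a=np.radians(76.5);B=np.c_[[np.cos(a),np.sin(a)],[-np.sin(a),np.cos(a)]]
for n in('wrist2','scene2'):
    p,d,K,T=load('pics/%s.npz'%n);P=cloud(d,K,T)*1000;ok=(d>0)
    q=P[ok];l=(q[:,:2]-c)@B;z=q[:,2]
    for s in range(-45,46,10):
        k=(abs(l[:,0]-s)<5)&(abs(l[:,1])<45)&(z<130)
        print(n,'along',s,end=': ')
        for t in range(-42,43,6):
            kk=k&(abs(l[:,1]-t)<3);print('%d:%s'%(t,'-' if kk.sum()<4 else '%d/%d'%tuple(np.percentile(z[kk],[5,95]))),end=' ')
        print()
E
```

```text
wrist2 along -45: -42:-1/129 -36:-1/129 -30:-1/129 -24:-1/129 -18:-1/129 -12:-1/5 -6:-1/1 0:-1/0 6:-1/0 12:-1/129 18:-1/129 24:-1/129 30:-1/129 36:-1/129 42:-1/129 
wrist2 along -35: -42:0/12 -36:9/12 -30:4/12 -24:7/12 -18:8/128 -12:9/58 -6:9/61 0:8/61 6:6/60 12:4/128 18:2/12 24:1/12 30:1/12 36:1/13 42:1/13 
wrist2 along -25: -42:8/12 -36:10/12 -30:10/12 -24:10/12 -18:10/49 -12:11/58 -6:12/61 0:15/62 6:13/61 12:11/57 18:10/12 24:10/12 30:10/12 36:10/12 42:10/12 
wrist2 along -15: -42:1/12 -36:10/12 -30:10/69 -24:11/89 -18:12/127 -12:52/95 -6:58/61 0:60/62 6:57/61 12:53/127 18:11/97 24:11/71 30:10/12 36:10/12 42:10/12 
wrist2 along -5: -42:10/12 -36:10/12 -30:10/12 -24:10/12 -18:11/126 -12:55/88 -6:58/61 0:60/62 6:57/61 12:57/126 18:11/78 24:10/12 30:10/12 36:10/12 42:10/12 
wrist2 along 5: -42:10/12 -36:10/12 -30:10/12 -24:10/12 -18:11/114 -12:55/103 -6:58/61 0:60/62 6:57/61 12:58/114 18:10/12 24:10/12 30:10/12 36:10/12 42:10/12 
wrist2 along 15: -42:9/12 -36:10/12 -30:11/12 -24:10/11 -18:11/12 -12:54/58 -6:58/61 0:60/62 6:57/60 12:56/60 18:10/12 24:11/12 30:10/12 36:10/12 42:10/12 

[... 1058 characters left out ...]
58/62 6:58/102 12:59/114 18:63/106 24:10/103 30:10/103 36:10/13 42:9/12 
scene2 along 15: -42:0/12 -36:9/13 -30:10/105 -24:10/103 -18:10/101 -12:10/59 -6:43/62 0:60/62 6:57/61 12:54/120 18:14/97 24:9/104 30:10/14 36:9/14 42:10/13 
scene2 along 25: -42:0/13 -36:11/13 -30:10/12 -24:10/13 -18:10/52 -12:9/59 -6:59/61 0:59/62 6:57/61 12:53/129 18:- 24:10/13 30:10/13 36:10/11 42:10/13 
scene2 along 35: -42:-1/13 -36:10/128 -30:10/129 -24:10/129 -18:10/128 -12:10/58 -6:31/61 0:30/62 6:31/59 12:11/128 18:9/129 24:10/128 30:10/129 36:10/129 42:9/70 
scene2 along 45: -42:-1/13 -36:9/13 -30:10/13 -24:10/13 -18:10/13 -12:10/35 -6:11/34 0:13/31 6:11/35 12:11/35 18:10/14 24:10/13 30:9/13 36:10/13 42:10/12
```

```bash
python3 - <<'E'
from h import *
from scipy.spatial.transform import Rotation as Ro
R=Ro.from_euler('xyz',[179.65,.65,-103.68],degrees=True).as_matrix();t=np.array([591.5,-260.8,45.9])
for n in('wrist2','scene2'):
    p,d,K,T=load('pics/%s.npz'%n);P=cloud(d,K,T)*1000;q=(P[d>0]-t)@R
    print(n)
    for z0 in range(-50,20,5):
        print(z0,end=': ')
        for y in range(-40,41,5):
            k=(abs(q[:,0])<12)&(abs(q[:,1]-y)<2.5)&(abs(q[:,2]-z0)<2.5);print('%4d'%k.sum(),end='')
        print()
E
```

```text
wrist2
-50:    0   0   0   0  32  90  31   0   0   0  37  83  32   0   0   0   0
-45:    0   0   0   0  43  69  29   0   0   0  31  69  44   0   0   0   0
-40:    0   0   0   0  50  43  36   0   0   0  34  41  45   0   0   0   0
-35:    0   0   0   2  59  35  33   0   0   0  32  37  60   0   0   0   0
-30:    0   0   0   6  56  95  33   0   0   0  38 101  48   8   0   0   0
-25:    0   0   0  35  45  50  37   0   0   0  38  50  50  33   0   0   0
-20:    0   0   0  34  46  50  39   0   0   0  38  46  44  40   0   0   0
-15:    0   0   0  19  15  24  67 357 401 361 175  28  18  12   0   0   0
-10:    0   0   0   0   0   7 242   8   0   0 147  15   0   0   0   0   0
-5:    0   0   0   0   0  15   4   0   0   0   0  18   0   0   0   0   0
0:    0   0   0   0   0   0   0   0   0   0   0   0   0   0   0   0   0
5:    0   0   0   0   0   0   0   0   0   0   0   0   0   0   0   0   0
10:    0   0   0   0   0   0   0   0   0   0   0   0   0   0   0   0   0
15:    0   0   0   0   0   0   0   0   0   0   0   0   0   0   0   0   0
scene2
-50:    0   0   3   6   3   2   3   0   0   0  10   6   6
[... 271 characters left out ...]
6   0   0   0  10   9   2   1   0   0   0
-25:    0   0   0   6   4   3   5   0   0   0   8   4   7   3   0   0   0
-20:    0   0   0   8   4   6   3   0   0   0   6   7   3   2   0   0   0
-15:    0   0   0   2   6   3   5  17  21  17  10   3   3   1   0   0   0
-10:    0   0   0   0   0   1   2   1   2   1   5   0   1   0   0   0   0
-5:    0   0   0   0   0   4   2   0   0   0   0   2   0   0   0   0   0
0:    0   0   0   0   0   4   0   0   0   0   0   0   0   0   0   0   0
5:    0   0   0   0   0   0   0   0   0   0   0   0   0   0   0   0   0
10:    0   0   0   0   0   0   3   0   0   0   0   0   0   0   0   0   0
15:    0   0   0   0   0   3   0   0   0   0   0   0   0   0   0   0   0
```

```bash
python3 - <<'E'
from h import *
from scipy.spatial.transform import Rotation as Ro
for n,e,t in(('w1',[178.99,.7,-103.67],[591.7,-258.7,137.]),('wrist2',[179.65,.65,-103.68],[591.5,-260.8,45.9]),('scene2',[179.65,.65,-103.68],[591.5,-260.8,45.9]),('scene0',[179.9,0,-155.04],[284.7,-611.4,214]),('top0',[179.9,0,-155.04],[284.7,-611.4,214])):
    R=Ro.from_euler('xyz',e,degrees=True).as_matrix();p,d,K,T=load('pics/%s.npz'%n);P=cloud(d,K,T)*1000;q=(P[d>0]-t)@R
    k=(abs(q[:,0])<30)&(abs(q[:,1])<70)&(abs(q[:,1])>8)&(q[:,2]>-75)&(q[:,2]<15);
    if 's' in n or 'w' in n:
        k&=(q[:,2]<-17) | (n in('w1','scene0'))
    f=q[k];print(n,len(f))
    if len(f):
        print(' z pct',np.percentile(f[:,2],[90,98,99.5]).round(1))
        for a,b in((-75,-60),(-60,-45),(-45,-30),(-30,-15),(-15,0),(0,15)):
            g=f[(f[:,2]>a)&(f[:,2]<=b)]
            if len(g)>3:print('  z',a,b,len(g),'x',np.percentile(g[:,0],[2,98]).round(1),'y',np.percentile(g[:,1],[2,98]).round(1))
E
```

```text
w1 4766
 z pct [-20.4 -14.4 -12.1]
  z -75 -60 674 x [-10.   9.] y [-28.6  29.2]
  z -60 -45 1404 x [-9.3 11.9] y [-37.3  38.1]
  z -45 -30 1397 x [ 0.2 11.9] y [-40.1  40.6]
  z -30 -15 1182 x [-7.  11.8] y [-39.5  40.1]
  z -15 0 109 x [-9.  10.2] y [-27.6  28.4]
wrist2 3008
 z pct [-21.4 -18.  -17.3]
  z -75 -60 352 x [-10.    9.2] y [-14.9  14.9]
  z -60 -45 918 x [-9.6 11.7] y [-19.1  18.9]
  z -45 -30 860 x [ 1.9 11.6] y [-21.7  21.6]
  z -30 -15 878 x [-5.5 11.7] y [-25.7  25.7]
scene2 417
 z pct [-21.7 -17.8 -17.2]
  z -75 -60 32 x [-13.3   9.6] y [-43.1  23.4]
  z -60 -45 150 x [-12.4   8. ] y [-28.8  28.5]
  z -45 -30 117 x [-12.1   7.3] y [-26.6  24.3]
  z -30 -15 118 x [-12.5  10.5] y [-25.4  24.3]
scene0 120
 z pct [-13.3 -11.1 -10.1]
  z -45 -30 21 x [-14.    2.7] y [45.7 59.9]
  z -30 -15 78 x [-13.6   9.8] y [-56.5  59.7]
  z -15 0 21 x [-11.4   7.8] y [-57.8  57.8]
top0 0
```

Both cameras put the real fingertips about 12 mm *behind* the reported TCP, at the start as well, whereas the description says 11 mm ahead. So the jaws pinched the top of the rod, and the rod hasn't moved. From here I'll use tip z = TCP z + 12 mm. I'll reopen and go lower, to TCP z ≈ 18.

```bash

python3 -m inch '[{"x":0,"y":0,"z":0,"yaw":0},{"x":0,"y":0,"z":0,"yaw":0},{"x":0,"y":0,"z":0,"yaw":0},{"x":0,"y":0,"z":0,"yaw":0},{"x":0,"y":0,"z":0,"yaw":0}]' 0.136 25
python3 -m inch '[{"x":0,"y":0,"z":0,"yaw":0},{"x":0,"y":0,"z":0,"yaw":0}]'
python3 left.py 590.3 -259.5 18 -103.7
```

```text
time_s: 4.08
tcp_pos: [0.5923, -0.2608, 0.0474]
eef_rot: [179.8, 0.7, -103.7]
contact_force: [0.7, -0.0, 0.1]
gripper_width: 0.0455
time_s: 4.25
tcp_pos: [0.5923, -0.2608, 0.0471]
eef_rot: [179.8, 0.7, -103.7]
contact_force: [0.6, -0.5, -0.0]
gripper_width: 0.049
t4.25 pos [ 592.3 -260.8   47.1] rpy [ 179.78    0.66 -103.67] w49.0 F [ 0.6 -0.5 -0. ] | units left xyz [-0.02  0.09  1.17] yaw 0.01
```

```bash

python3 -m inch '[{"x":0,"y":0.05,"z":0.4,"yaw":0},{"x":0,"y":0.05,"z":0.4,"yaw":0},{"x":0,"y":0,"z":0.3,"yaw":0},{"x":0,"y":0,"z":0,"yaw":0}]'
python3 left.py 590.3 -259.5 18 -103.7
```

```text
time_s: 4.58
tcp_pos: [0.5894, -0.2597, 0.0165]
eef_rot: [179.8, 0.7, -103.7]
contact_force: [-0.6, -0.1, -0.9]
gripper_width: 0.0498
t4.58 pos [ 589.4 -259.7   16.5] rpy [ 179.78    0.67 -103.69] w49.8 F [-0.6 -0.1 -0.9] | units left xyz [-0.02 -0.03 -0.06] yaw 0.0
```

```bash

python3 -m inch '[{"x":0,"y":0,"z":-0.05,"yaw":0},{"x":0,"y":0,"z":0,"yaw":0},{"x":0,"y":0,"z":0,"yaw":0},{"x":0,"y":0,"z":0,"yaw":0},{"x":0,"y":0,"z":0,"yaw":0}]' -1 25
python3 left.py 590.3 -259.5 18 -103.7
```

```text
time_s: 5.0
tcp_pos: [0.5903, -0.26, 0.0172]
eef_rot: [179.8, 0.6, -103.6]
contact_force: [0.7, 0.0, -1.2]
gripper_width: 0.0297
t5.00 pos [ 590.3 -260.    17.2] rpy [ 179.8     0.64 -103.65] w29.7 F [ 0.7  0.  -1.2] | units left xyz [-0.02  0.01 -0.03] yaw 0.01
```

Gripped: width 29.7 mm. Now lift, turn and carry it to above the groove, with the target rod centre 62 mm before the mouth.

```bash

python3 -m inch '[{"x":0,"y":0,"z":-0.5,"yaw":0},{"x":0,"y":0,"z":-0.8,"yaw":0},{"x":0,"y":0,"z":-0.9,"yaw":0},{"x":0,"y":0,"z":-0.8,"yaw":0},{"x":0,"y":0,"z":0,"yaw":0}]'
python3 -m inch '[{"x":-0.9,"y":0,"z":0,"yaw":-0.8},{"x":-0.9,"y":0,"z":0,"yaw":-0.8},{"x":-0.9,"y":0,"z":0,"yaw":-0.8},{"x":-0.9,"y":0,"z":0,"yaw":-0.8},{"x":-0.9,"y":0,"z":0,"yaw":-0.8}]'
python3 left.py 575.4 43 85 -75.3
```

```text
time_s: 5.42
tcp_pos: [0.5885, -0.2608, 0.0971]
eef_rot: [179.5, 0.6, -103.7]
contact_force: [1.0, 0.5, -0.2]
gripper_width: 0.0297
time_s: 5.83
tcp_pos: [0.6021, -0.1502, 0.1044]
eef_rot: [180.0, 0.7, -87.5]
contact_force: [0.1, 0.5, -1.0]
gripper_width: 0.0294
t5.83 pos [ 602.1 -150.2  104.4] rpy [179.98   0.68 -87.5 ] w29.4 F [ 0.1  0.5 -1. ] | units left xyz [-7.76  0.73  0.87] yaw -3.05
```

```bash

python3 -m inch '[{"x":-0.9,"y":0,"z":0,"yaw":-0.8},{"x":-0.9,"y":0,"z":0.1,"yaw":-0.8},{"x":-0.9,"y":0,"z":0.1,"yaw":-0.8},{"x":-0.9,"y":0,"z":0.1,"yaw":-0.5},{"x":-0.9,"y":0,"z":0.1,"yaw":0}]'
python3 -m inch '[{"x":-0.9,"y":-0.1,"z":0.1,"yaw":0},{"x":-0.9,"y":-0.1,"z":0.1,"yaw":0},{"x":-0.6,"y":0,"z":0.1,"yaw":0},{"x":0,"y":0,"z":0,"yaw":0}]'
python3 left.py 575.4 43 34 -75.3
```

```text
time_s: 6.25
tcp_pos: [0.5833, -0.034, 0.0992]
eef_rot: [-179.8, 0.7, -75.1]
contact_force: [0.3, 0.3, -0.3]
gripper_width: 0.0292
time_s: 6.58
tcp_pos: [0.5696, 0.0311, 0.0945]
eef_rot: [-179.8, 0.7, -74.9]
contact_force: [-0.3, -0.4, -0.1]
gripper_width: 0.0293
t6.58 pos [569.6  31.1  94.5] rpy [-179.79    0.73  -74.94] w29.3 F [-0.3 -0.4 -0.1] | units left xyz [-0.37 -0.34  2.43] yaw 0.09
```

```bash

python3 -m inch '[{"x":-0.15,"y":-0.2,"z":0.5,"yaw":0.1},{"x":-0.15,"y":-0.15,"z":0.5,"yaw":0},{"x":-0.05,"y":0,"z":0.1,"yaw":0},{"x":0,"y":0,"z":0,"yaw":0}]'
python3 left.py 575.4 43 34 -75.3
cat > chk.py <<'E'
import sys
from plant import r
from h import *
M=np.array([559.7,103.]);a=np.radians(104.7);B=np.c_[[np.cos(a),np.sin(a)],[-np.sin(a),np.cos(a)]]
def see(n,tag):
    i=r.camera_info(n);p,d=r.capture(n);np.savez('pics/%s_%s.npz'%(n,tag),p=p,d=d,K=i['mtx'],T=i['pose']);cv2.imwrite('pics/%s_%s.png'%(n,tag),p[:,:,::-1])
    P=cloud(d,i['mtx'],i['pose'])*1000;q=P[d>0];return (q[:,:2]-M)@B,q[:,2]
if __name__=='__main__':
    for n in sys.argv[2:]:
        l,z=see(n,sys.argv[1])
        for s in range(-115,20,10):
            k=(abs(l[:,0]-s)<5)&(abs(l[:,1])<32)&(z<120)
            print(n,s,end=': ')
            for t in range(-30,31,4):
                kk=k&(abs(l[:,1]-t)<2);print('-' if kk.sum()<3 else '%d'%np.median(z[kk]),end=' ')
            print()
E
python3 chk.py lay1 wrist scene
```

```text
time_s: 6.92
tcp_pos: [0.5761, 0.043, 0.0664]
eef_rot: [-179.7, 0.7, -75.3]
contact_force: [-0.6, -0.2, -1.0]
gripper_width: 0.0293
t6.92 pos [576.1  43.   66.4] rpy [-179.74    0.74  -75.31] w29.3 F [-0.6 -0.2 -1. ] | units left xyz [0.01 0.03 1.29] yaw -0.0
wrist -115: 0 0 0 0 0 0 1 0 1 0 0 1 0 0 0 0 
wrist -105: 0 0 7 7 47 48 46 44 44 46 48 47 7 7 0 0 
wrist -95: 0 0 7 7 95 98 101 100 102 99 98 96 7 7 0 0 
wrist -85: 0 0 7 7 101 106 109 110 110 109 106 100 7 7 0 0 
wrist -75: 1 96 98 100 103 107 109 110 110 109 106 103 99 99 94 0 
wrist -65: 0 0 7 96 102 107 109 110 110 109 106 102 96 7 0 0 
wrist -55: 0 0 - - 118 - 110 110 111 - - 119 - - 0 0 
wrist -45: 0 0 - - 102 107 109 110 110 109 106 102 - - 0 0 
wrist -35: 0 0 - - 103 107 109 110 110 109 107 102 - - 0 0 
wrist -25: - - - - 103 106 - - - - 105 103 - - - - 
wrist -15: - - - - - - - - - - - - - - - - 
wrist -5: - - 63 - - - - - - - - - 65 - - - 
wrist 5: - 66 61 67 - - - - - - - - 64 62 65 - 
wrist 15: - - - 58 - - - - - - - - 53 - - - 
scene -115: 0 0 6 7 6 6 6 - - - - - - - - - 
scene -105: 0 1 7 7 7 8 17 - - - - - - - - - 
scene -95: 0 1 6 8 8 14 16 - - - - - - - - - 
scene -85: 0 3 7 7 7 11 15 - - - - - - - - - 
scene -75: 0 0 6 8 8 13 16 - - - - - - - - - 
scene -65: 0 0 6 7 8 13 24 46 45 47 49 49 - - - - 
scene -55: 87 85 8 8 51 16 25 46 45 48 49 49 - - - - 
scene -45: 0 1 6 8 90 26 26 46 45 47 49 50 - - - - 
scene -35: 0 1 7 7 94 48 32 109 46 48 50 48 - - - - 
scene -25: 0 1 6 7 49 37 30 95 84 85 50 51 - - - - 
scene -15: 0 2 7 7 47 20 25 45 46 47 49 50 - - - - 
scene -5: 0 2 7 8 47 9 18 - - - - - - - - - 
scene 5: 0 50 37 84 85 85 85 85 84 85 85 85 85 85 85 - 
scene 15: 0 0 44 82 83 82 83 83 83 83 83 83 84 83 - -
```

View pics/wrist_lay1.png

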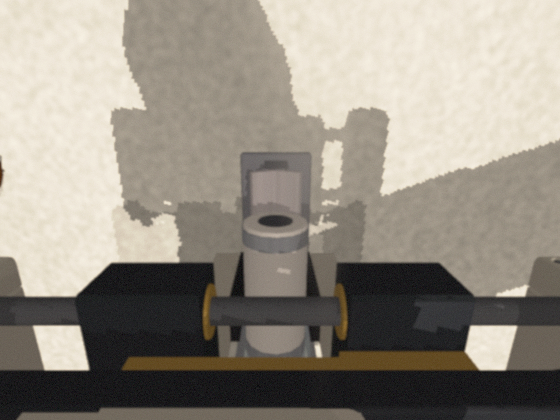

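The rod (column 275) is centred over the groove (column 276), and its top at 110 mm means its axis is TCP + 29 mm. Lower it to TCP z ≈ 34 and release.

```bash

python3 -m inch '[{"x":0,"y":0.03,"z":0.4,"yaw":0},{"x":0,"y":0,"z":0.4,"yaw":0},{"x":0,"y":0,"z":0.3,"yaw":0},{"x":0,"y":0,"z":0,"yaw":0}]'
python3 left.py 575.4 43 33.5 -75.3
```

```text
time_s: 7.35
tcp_pos: [0.5761, 0.0415, 0.0374]
eef_rot: [-179.6, 0.7, -75.4]
contact_force: [-0.3, 0.7, -0.7]
gripper_width: 0.0292
t7.35 pos [576.1  41.5  37.4] rpy [-179.64    0.75  -75.44] w29.2 F [-0.3  0.7 -0.7] | units left xyz [-0.06  0.01  0.16] yaw -0.04
```

```bash

python3 -m inch '[{"x":-0.05,"y":0,"z":0.16,"yaw":0},{"x":0,"y":0,"z":0,"yaw":0}]'
python3 left.py 575.4 43 33.5 -75.3
python3 -m inch '[{"x":0,"y":0,"z":0,"yaw":0},{"x":0,"y":0,"z":0,"yaw":0},{"x":0,"y":0,"z":0,"yaw":0},{"x":0,"y":0,"z":0,"yaw":0}]' 0.136 25
python3 left.py 590.2 -13 44 -75.3
```

```text
time_s: 7.52
tcp_pos: [0.5761, 0.0423, 0.0332]
eef_rot: [-179.7, 0.7, -75.4]
contact_force: [1.0, 3.3, -5.0]
gripper_width: 0.0297
t7.52 pos [576.1  42.3  33.2] rpy [-179.65    0.7   -75.43] w29.7 F [ 1.   3.3 -5. ] | units left xyz [-0.04  0.02 -0.01] yaw -0.03
time_s: 7.85
tcp_pos: [0.5764, 0.0423, 0.0334]
eef_rot: [-179.6, 0.7, -75.4]
contact_force: [-0.2, -0.3, -0.4]
gripper_width: 0.048
t7.85 pos [576.4  42.3  33.4] rpy [-179.63    0.7   -75.42] w48.0 F [-0.2 -0.3 -0.4] | units left xyz [ 2.27  0.02 -0.45] yaw -0.03
```

```bash

python3 -m inch '[{"x":0,"y":0,"z":-0.8,"yaw":0},{"x":0,"y":0,"z":-0.9,"yaw":0},{"x":0,"y":0,"z":-0.5,"yaw":0},{"x":0.9,"y":0,"z":0,"yaw":0},{"x":0.9,"y":0,"z":0,"yaw":0}]'
python3 -m inch '[{"x":0.6,"y":0,"z":0,"yaw":0},{"x":0,"y":0,"z":0,"yaw":0},{"x":0,"y":0,"z":0,"yaw":0},{"x":0,"y":0,"z":0,"yaw":0}]' -1 25
python3 left.py 590.2 -13 45 -75.3
python3 chk.py laid1 wrist
```

```text
time_s: 8.27
tcp_pos: [0.5873, -0.0004, 0.091]
eef_rot: [-179.6, 0.7, -75.2]
contact_force: [-0.2, -0.1, -0.5]
gripper_width: 0.05
time_s: 8.6
tcp_pos: [0.5926, -0.0181, 0.0926]
eef_rot: [-179.4, 0.7, -75.3]
contact_force: [0.6, 0.7, 0.5]
gripper_width: 0.0285
t8.60 pos [592.6 -18.1  92.6] rpy [-179.45    0.65  -75.33] w28.5 F [0.6 0.7 0.5] | units left xyz [-0.2   0.06  1.91] yaw -0.01
wrist -115: 0 0 1 2 5 0 2 0 1 2 0 5 3 0 0 0 
wrist -105: 0 0 7 7 28 48 38 38 37 39 48 47 7 7 0 0 
wrist -95: 0 0 7 8 50 61 66 64 68 65 61 50 7 7 0 0 
wrist -85: 0 0 7 7 68 72 - - - - 72 67 7 7 0 0 
wrist -75: - 6 7 7 - - - - - - - - 7 7 - - 
wrist -65: - 6 7 7 - 72 75 75 76 74 72 - 8 7 - - 
wrist -55: - 7 7 8 67 72 74 75 76 74 72 66 8 7 - - 
wrist -45: - 0 7 7 68 72 74 75 76 74 72 67 7 8 - - 
wrist -35: - - - - 67 72 - - - - 71 66 - - - - 
wrist -25: - - - - - - - - - - - - - - - - 
wrist -15: - 7 7 8 - - - - - - - - 7 7 5 - 
wrist -5: 0 0 7 7 - - - - - - - - 7 7 0 0 
wrist 5: 0 0 15 18 - - - - - - - - 19 14 0 0 
wrist 15: 0 0 - - - - - - - - - - - 7 0 0
```

Rod 1 is lying in the groove, centred, with its top at 76 mm. Now the closed fingers go down behind it.

```bash

python3 -m inch '[{"x":0,"y":0.05,"z":0.5,"yaw":0},{"x":0,"y":0,"z":0.5,"yaw":0},{"x":0,"y":0,"z":0.5,"yaw":0},{"x":0,"y":0,"z":0.2,"yaw":0},{"x":0,"y":0,"z":0,"yaw":0}]'
python3 left.py 559.7 103 45 -75.3
```

```text
time_s: 9.07
tcp_pos: [0.5917, -0.0141, 0.0496]
eef_rot: [-179.3, 0.7, -75.1]
contact_force: [-0.2, 0.4, 0.1]
gripper_width: 0.0006
t9.07 pos [591.7 -14.1  49.6] rpy [-179.33    0.66  -75.1 ] w0.6 F [-0.2  0.4  0.1] | units left xyz [-4.85  0.04  0.24] yaw 0.05
```

```bash

python3 -m inch '[{"x":-0.2,"y":0,"z":0.1,"yaw":0},{"x":-0.25,"y":0.02,"z":0,"yaw":0},{"x":-0.25,"y":0,"z":0,"yaw":0},{"x":-0.3,"y":0,"z":0,"yaw":0},{"x":-0.3,"y":0,"z":0,"yaw":0}]'
python3 left.py 559.7 103 46 -75.3
```

```text
time_s: 9.48
tcp_pos: [0.5828, 0.0202, 0.0488]
eef_rot: [-179.3, 0.6, -75.1]
contact_force: [0.4, 0.7, -0.3]
gripper_width: 0.0007
t9.48 pos [582.8  20.2  48.8] rpy [-179.27    0.64  -75.08] w0.7 F [ 0.4  0.7 -0.3] | units left xyz [-3.44  0.04  0.15] yaw 0.05
```

```bash

python3 -m inch '[{"x":-0.3,"y":0,"z":0,"yaw":0.02},{"x":-0.3,"y":0,"z":0,"yaw":0.02},{"x":-0.3,"y":0,"z":0,"yaw":0},{"x":-0.3,"y":0,"z":0,"yaw":0},{"x":-0.3,"y":0,"z":0,"yaw":0}]'
python3 left.py 559.7 103 46 -75.3
```

```text
time_s: 9.9
tcp_pos: [0.5725, 0.0615, 0.0506]
eef_rot: [-179.1, 0.7, -75.2]
contact_force: [-0.2, -0.6, -1.1]
gripper_width: 0.0004
t9.90 pos [572.5  61.5  50.6] rpy [-179.15    0.65  -75.19] w0.4 F [-0.2 -0.6 -1.1] | units left xyz [-1.73  0.07  0.2 ] yaw 0.03
```

```bash

python3 -m inch '[{"x":-0.3,"y":0.05,"z":0.1,"yaw":0},{"x":-0.3,"y":0.02,"z":0.1,"yaw":0},{"x":-0.25,"y":0,"z":0,"yaw":0},{"x":-0.1,"y":0,"z":0,"yaw":0},{"x":0,"y":0,"z":0,"yaw":0}]'
python3 left.py 559.7 103 46 -75.3
python3 chk.py push1 scene top
python3 - <<'E'
import cv2,numpy as np
a=cv2.imread('pics/scene_push1.png')[220:360,230:430];b=cv2.imread('pics/top_push1.png')[120:210,120:290]
b=cv2.resize(b,(400,212));a=cv2.resize(a,(400,280));im=np.zeros((280,800,3),np.uint8);im[:,:400]=a;im[:212,400:]=b;cv2.imwrite('pics/c4.png',im)
E
```

```text
time_s: 10.32
tcp_pos: [0.5641, 0.0883, 0.0457]
eef_rot: [-179.1, 0.6, -75.1]
contact_force: [1.2, 0.2, 0.6]
gripper_width: 0.0003
t10.32 pos [564.1  88.3  45.7] rpy [-179.08    0.64  -75.08] w0.3 F [1.2 0.2 0.6] | units left xyz [-0.61  0.02 -0.  ] yaw 0.06
scene -115: 0 0 0 6 3 6 6 1 0 - - - - - - - 
scene -105: 0 0 6 8 7 7 - - - - - - - - - - 
scene -95: 0 2 7 9 7 7 - - - - - - - - - - 
scene -85: 0 3 7 7 8 7 - - - - - - - - - - 
scene -75: 0 1 7 7 8 6 - - - - - - - - - - 
scene -65: 0 2 7 7 7 7 - - - - - - - - - - 
scene -55: 0 0 7 8 8 6 - - - - - - - - - - 
scene -45: 0 1 7 7 7 6 - - - - - - - - - - 
scene -35: 0 0 7 7 8 6 - - - - - - - - - - 
scene -25: 0 0 6 8 7 7 - - - - - - - - - - 
scene -15: 0 0 7 8 7 8 19 - - - - - - - - - 
scene -5: 0 0 8 9 50 30 29 - 75 - - - - - - - 
scene 5: 0 50 39 85 84 85 84 84 83 83 82 83 82 - - - 
scene 15: 0 0 44 82 83 84 84 83 83 83 83 83 82 82 - - 
top -115: 0 0 3 0 5 0 3 4 2 6 3 2 8 1 0 0 
top -105: 0 2 - - 50 48 47 45 45 47 27 11 7 9 1 0 
top -95: 0 4 - - 50 50 47 45 47 48 47 10 7 6 0 0 
top -85: 0 1 - - 49 48 47 46 46 48 48 10 8 7 0 0 
top -75: 0 1 9 - 49 49 47 44 46 49 29 11 7 8 0 0 
top -65: 1 3 - - 50 49 46 45 46 47 46 9 8 7 1 0 
top -55: -1 3 - - 50 49 47 45 46 48 29 9 7 8 1 0 
top -45: - - - - - - - - - - - - 7 9 1 0 
top -35: - - - - - - - - - - - - - - - - 
top -25: - - - - - - - - - - - - 7 7 0 0 
top -15: - - - - - - - - - - - - - 8 1 0 
top -5: - - - - - - - - - - - - - 8 0 0 
top 5: - - - - - - - - - - - - - 8 1 0 
top 15: - - - - - - - - - - - - - 12 0 0
```

View pics/c4.png

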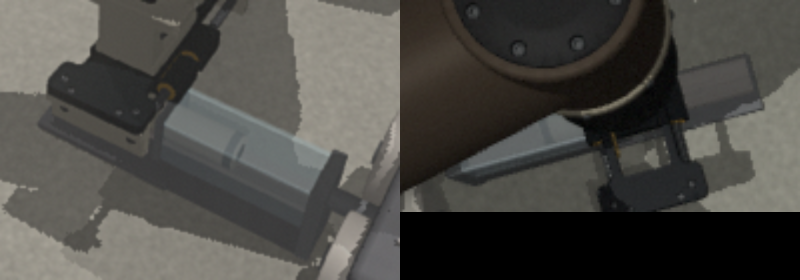

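Rod 1 is inside the clear tube: in the left crop its front band is at about (235,150), and its rear end is about 5 mm outside the mouth. Now back off, rise, and go for rod B.

```bash

python3 -m inch '[{"x":0.8,"y":0,"z":0,"yaw":0},{"x":0.8,"y":0,"z":-0.6,"yaw":0},{"x":0.8,"y":0,"z":-0.9,"yaw":0},{"x":0.8,"y":0,"z":-0.9,"yaw":0.6},{"x":0.9,"y":0,"z":0,"yaw":0.9}]' 0.136 25
python3 -m inch '[{"x":0.9,"y":0.2,"z":0,"yaw":0.9},{"x":0.9,"y":0.3,"z":0,"yaw":0.9},{"x":0.9,"y":0.4,"z":0,"yaw":0.9},{"x":0.9,"y":0.5,"z":0,"yaw":0.9},{"x":0.9,"y":0.5,"z":0,"yaw":0.9}]'
python3 left.py 452.6 -217.3 110 -103.7
```

```text
time_s: 10.83
tcp_pos: [0.5881, -0.014, 0.1051]
eef_rot: [-179.4, 0.7, -80.9]
contact_force: [1.5, 1.2, 0.4]
gripper_width: 0.0284
time_s: 11.25
tcp_pos: [0.5462, -0.1327, 0.1046]
eef_rot: [-179.4, 0.9, -99.9]
contact_force: [0.8, 0.3, -0.6]
gripper_width: 0.0495
t11.25 pos [ 546.2 -132.7  104.6] rpy [-179.42    0.93  -99.92] w49.5 F [ 0.8  0.3 -0.6] | units left xyz [ 3.98  3.1  -0.31] yaw 0.94
```

```bash

python3 -m inch '[{"x":0.9,"y":0.8,"z":-0.1,"yaw":0.4},{"x":0.9,"y":0.8,"z":-0.1,"yaw":0.4},{"x":0.8,"y":0.6,"z":0,"yaw":0.1},{"x":0.6,"y":0.4,"z":0,"yaw":0},{"x":0,"y":0,"z":0,"yaw":0}]'
python3 left.py 452.6 -217.3 110 -103.7
```

```text
time_s: 11.67
tcp_pos: [0.4577, -0.2047, 0.1068]
eef_rot: [-179.6, 1.0, -104.4]
contact_force: [-0.5, 0.0, -0.8]
gripper_width: 0.0499
t11.67 pos [ 457.7 -204.7  106.8] rpy [-179.64    0.98 -104.41] w49.9 F [-0.5  0.  -0.8] | units left xyz [ 0.54  0.07 -0.14] yaw -0.18
```

```bash

python3 -m inch '[{"x":0.4,"y":0.05,"z":0,"yaw":-0.18},{"x":0.1,"y":0,"z":0,"yaw":0},{"x":0,"y":0,"z":0,"yaw":0}]'
python3 - <<'E'
from plant import r
from h import *
i=r.camera_info('wrist');p,d=r.capture('wrist');cv2.imwrite('pics/w5.png',p[:,:,::-1])
P=cloud(d,i['mtx'],i['pose']);H=P[...,2]
m=(H>.049)&(H<.07)&(d>0)&(np.hypot(P[...,0]-.4529,P[...,1]+.2175)<.045)
q=P[m];rc=cv2.minAreaRect((q[:,:2]*1000).astype(np.float32));print(len(q),rc,np.percentile(q[:,2],98))
E
python3 left.py 452.6 -217.3 17 -103.7
```

```text
time_s: 11.92
tcp_pos: [0.4524, -0.2182, 0.1071]
eef_rot: [-179.6, 1.0, -103.9]
contact_force: [0.3, 0.4, -0.2]
gripper_width: 0.0496
3675 ((452.3487243652344, -217.49600219726562), (70.14073181152344, 30.040023803710938), 75.97564697265625) 0.0619652474725077
t11.97 pos [ 452.5 -218.   107.1] rpy [-179.58    1.01 -103.88] w49.9 F [0.3 0.1 0.8] | units left xyz [0.04 0.03 3.6 ] yaw -0.04
```

Wrist depth re-measures this rod at 70.1 mm long, centred at (452.3,-217.5), which agrees with the first measurement. Descend.

```bash

python3 -m inch '[{"x":0.04,"y":0.03,"z":0.8,"yaw":0},{"x":0,"y":0,"z":0.8,"yaw":0},{"x":0,"y":0,"z":0.8,"yaw":0},{"x":0,"y":0,"z":0.5,"yaw":0},{"x":0,"y":0,"z":0,"yaw":0}]'
python3 left.py 452.4 -217.4 17 -103.8
```

```text
time_s: 12.38
tcp_pos: [0.4572, -0.2162, 0.0336]
eef_rot: [-179.2, 1.0, -103.9]
contact_force: [-0.3, -0.6, -0.1]
gripper_width: 0.0498
t12.38 pos [ 457.2 -216.2   33.6] rpy [-179.25    1.04 -103.86] w49.8 F [-0.3 -0.6 -0.1] | units left xyz [0.11 0.18 0.66] yaw -0.01
```

```bash

python3 -m inch '[{"x":0.08,"y":0.18,"z":0.3,"yaw":0},{"x":0.03,"y":0.05,"z":0.3,"yaw":0},{"x":0,"y":0,"z":0,"yaw":0}]'
python3 left.py 452.4 -217.4 17 -103.8
```

```text
time_s: 12.63
tcp_pos: [0.452, -0.2164, 0.0177]
eef_rot: [-179.2, 1.0, -103.8]
contact_force: [-0.1, 0.1, 0.2]
gripper_width: 0.0497
t12.63 pos [ 452.  -216.4   17.7] rpy [-179.25    1.03 -103.78] w49.7 F [-0.1  0.1  0.2] | units left xyz [ 0.03 -0.02  0.03] yaw 0.01
```

```bash

python3 -m inch '[{"x":0,"y":0,"z":0,"yaw":0},{"x":0,"y":0,"z":0,"yaw":0},{"x":0,"y":0,"z":0,"yaw":0},{"x":0,"y":0,"z":0,"yaw":0},{"x":0,"y":0,"z":0,"yaw":0}]' -1 25
python3 -m inch '[{"x":0,"y":0,"z":-0.5,"yaw":0},{"x":0,"y":0,"z":-0.8,"yaw":0},{"x":0,"y":0,"z":-0.9,"yaw":0},{"x":0,"y":0,"z":-0.8,"yaw":0},{"x":0,"y":0,"z":0,"yaw":0}]'
python3 left.py 576.1 42.3 90 -75.3
```

```text
time_s: 13.05
tcp_pos: [0.4537, -0.2166, 0.0197]
eef_rot: [-179.0, 1.1, -103.8]
contact_force: [0.5, -0.1, -1.4]
gripper_width: 0.0293
time_s: 13.47
tcp_pos: [0.4505, -0.2176, 0.097]
eef_rot: [-179.3, 1.0, -103.8]
contact_force: [0.8, -0.0, -1.0]
gripper_width: 0.0291
t13.47 pos [ 450.5 -217.6   97. ] rpy [-179.26    1.03 -103.8 ] w29.1 F [ 0.8 -0.  -1. ] | units left xyz [-11.29  -2.39   0.51] yaw -7.13
```

```bash

python3 -m inch '[{"x":-0.9,"y":-0.4,"z":0,"yaw":-0.8},{"x":-0.9,"y":-0.5,"z":0,"yaw":-0.8},{"x":-0.9,"y":-0.6,"z":0,"yaw":-0.8},{"x":-0.9,"y":-0.7,"z":0,"yaw":-0.8},{"x":-0.9,"y":-0.7,"z":0,"yaw":-0.8}]'
python3 -m inch '[{"x":-0.8,"y":-0.8,"z":0,"yaw":-0.8},{"x":-0.8,"y":-0.8,"z":0,"yaw":-0.8},{"x":-0.8,"y":-0.8,"z":0,"yaw":-0.8},{"x":-0.8,"y":-0.6,"z":0,"yaw":-0.5},{"x":0,"y":0,"z":0,"yaw":0}]'
python3 left.py 576.1 42.3 90 -75.3
```

```text
time_s: 13.88
tcp_pos: [0.5361, -0.1141, 0.1021]
eef_rot: [-178.8, 0.8, -87.7]
contact_force: [1.3, -0.5, -1.2]
gripper_width: 0.0293
time_s: 14.3
tcp_pos: [0.6052, -0.0178, 0.1035]
eef_rot: [-178.6, 0.6, -75.2]
contact_force: [1.1, -1.5, -1.3]
gripper_width: 0.0294
t14.30 pos [605.2 -17.8 103.5] rpy [-178.59    0.58  -75.22] w29.4 F [ 1.1 -1.5 -1.3] | units left xyz [-2.62  0.53  0.55] yaw 0.02
```

```bash

python3 -m inch '[{"x":-0.8,"y":0.2,"z":0.1,"yaw":0},{"x":-0.8,"y":0.2,"z":0.2,"yaw":0},{"x":-0.6,"y":0.1,"z":0.3,"yaw":0},{"x":-0.3,"y":0,"z":0.3,"yaw":0},{"x":0,"y":0,"z":0,"yaw":0}]'
python3 left.py 576.1 42.3 66 -75.3
```

```text
time_s: 14.72
tcp_pos: [0.5766, 0.043, 0.0781]
eef_rot: [-178.7, 0.6, -75.2]
contact_force: [0.9, -0.6, -1.2]
gripper_width: 0.0295
t14.72 pos [576.6  43.   78.1] rpy [-178.69    0.6   -75.18] w29.5 F [ 0.9 -0.6 -1.2] | units left xyz [0.03 0.04 0.48] yaw 0.03
```

```bash

python3 chk.py lay2 wrist | sed -n 2,10p
python3 -m inch '[{"x":0,"y":0.03,"z":0.4,"yaw":0},{"x":0,"y":0.02,"z":0.5,"yaw":0},{"x":0,"y":0,"z":0.5,"yaw":0},{"x":0,"y":0,"z":0.2,"yaw":0},{"x":0,"y":0,"z":0,"yaw":0}]'
python3 left.py 576.1 42.3 35 -75.3
```

```text
wrist -105: 0 0 7 7 48 48 46 44 45 46 48 48 7 7 0 0 
wrist -95: 0 0 7 7 108 110 109 105 103 110 110 107 7 7 0 0 
wrist -85: 0 0 7 7 110 115 118 119 119 118 115 109 7 7 0 0 
wrist -75: 94 104 104 104 111 116 118 119 119 118 116 111 104 104 104 0 
wrist -65: 0 0 7 109 111 115 118 119 119 118 115 111 106 7 0 0 
wrist -55: 0 - - - 109 - - - - - - 109 - 7 0 0 
wrist -45: 0 - - - 112 116 118 119 119 118 115 112 - 7 0 0 
wrist -35: 0 - - - 111 116 118 119 119 118 116 112 - 7 0 0 
wrist -25: 0 - - - 113 115 118 - - - 115 111 - - 0 0 
time_s: 15.18
tcp_pos: [0.5796, 0.0408, 0.0396]
eef_rot: [-178.4, 0.6, -75.3]
contact_force: [-9.5, 10.1, 19.1]
gripper_width: 0.0294
t15.18 pos [579.6  40.8  39.6] rpy [-178.39    0.6   -75.28] w29.4 F [-9.5 10.1 19.1] | units left xyz [-0.09  0.12  0.18] yaw 0.01
```

It touched the groove about 3 mm off to one side, with 19 N. I'll rise slightly, correct, and lower again.

```bash

python3 -m inch '[{"x":0,"y":0.08,"z":-0.15,"yaw":0},{"x":-0.05,"y":0.06,"z":-0.05,"yaw":0},{"x":0,"y":0,"z":0,"yaw":0}]'
python3 left.py 576.1 42.3 36.5 -75.3
```

```text
time_s: 15.43
tcp_pos: [0.5764, 0.0396, 0.0448]
eef_rot: [-178.4, 0.6, -75.4]
contact_force: [0.0, 0.0, -1.8]
gripper_width: 0.0292
t15.43 pos [576.4  39.6  44.8] rpy [-178.36    0.6   -75.39] w29.2 F [ 0.   0.  -1.8] | units left xyz [-0.1  -0.    0.33] yaw -0.02
```

```bash

python3 -m inch '[{"x":-0.05,"y":0.01,"z":0.12,"yaw":0},{"x":-0.05,"y":0.01,"z":0.1,"yaw":0},{"x":0,"y":0.01,"z":0.08,"yaw":0},{"x":0,"y":0,"z":0,"yaw":0}]'
python3 left.py 576.1 42.3 36 -75.3
```

```text
time_s: 15.77
tcp_pos: [0.5764, 0.0413, 0.0367]
eef_rot: [-178.2, 0.6, -75.5]
contact_force: [-1.8, -0.2, 2.7]
gripper_width: 0.0292
t15.77 pos [576.4  41.3  36.7] rpy [-178.24    0.59  -75.45] w29.2 F [-1.8 -0.2  2.7] | units left xyz [-0.04  0.    0.03] yaw -0.04
```

Light contact (2.7 N) at the right height. Release, rise, back off and shut.

```bash

python3 -m inch '[{"x":0,"y":0,"z":0,"yaw":0},{"x":0,"y":0,"z":0,"yaw":0},{"x":0,"y":0,"z":0,"yaw":0},{"x":0,"y":0,"z":0,"yaw":0}]' 0.136 25
python3 -m inch '[{"x":0,"y":0,"z":-0.8,"yaw":0},{"x":0,"y":0,"z":-0.9,"yaw":0},{"x":0,"y":0,"z":-0.5,"yaw":0},{"x":0.9,"y":0,"z":0,"yaw":0},{"x":0.9,"y":0,"z":0,"yaw":0}]'
python3 -m inch '[{"x":0.6,"y":0,"z":0,"yaw":0},{"x":0,"y":0,"z":0,"yaw":0},{"x":0,"y":0,"z":0,"yaw":0},{"x":0,"y":0,"z":0,"yaw":0}]' -1 25
python3 left.py 591.9 -18 46 -75.3
python3 chk.py laid2 wrist | sed -n 1,9p
```

```text
time_s: 16.1
tcp_pos: [0.5761, 0.0412, 0.0361]
eef_rot: [-178.3, 0.6, -75.4]
contact_force: [0.8, 0.5, 0.2]
gripper_width: 0.0477
time_s: 16.52
tcp_pos: [0.5849, -0.0018, 0.0923]
eef_rot: [-178.5, 0.6, -75.2]
contact_force: [-0.2, -0.5, 0.0]
gripper_width: 0.0499
time_s: 16.85
tcp_pos: [0.5896, -0.0195, 0.0931]
eef_rot: [-178.4, 0.5, -75.4]
contact_force: [0.5, 0.1, -0.1]
gripper_width: 0.0286
t16.85 pos [589.6 -19.5  93.1] rpy [-178.38    0.54  -75.36] w28.6 F [ 0.5  0.1 -0.1] | units left xyz [-0.02 -0.05  1.89] yaw -0.02
wrist -115: 0 0 0 1 0 3 0 2 0 0 0 0 5 3 0 0 
wrist -105: 0 0 7 7 46 48 38 38 39 38 47 9 7 7 0 0 
wrist -95: 0 0 7 7 53 67 70 69 70 71 64 60 7 7 0 0 
wrist -85: 0 0 7 7 67 71 - - - - 71 67 7 7 0 0 
wrist -75: - - 7 7 - - - - - - - - 7 7 - - 
wrist -65: - - 7 - 69 72 74 75 75 74 72 - 7 7 - - 
wrist -55: - - 7 - 68 72 75 76 75 74 72 67 7 7 - - 
wrist -45: - 3 7 - 67 72 74 75 75 74 72 67 7 7 6 - 
wrist -35: - - - - 67 71 - - - - 71 67 - - - -
```

Rod 2 is seated, with its top at 75–76 mm and centred. Go down behind it.

```bash

python3 -m inch '[{"x":0.05,"y":-0.05,"z":0.5,"yaw":0},{"x":0,"y":0,"z":0.5,"yaw":0},{"x":0,"y":0,"z":0.5,"yaw":0},{"x":0,"y":0,"z":0.25,"yaw":0},{"x":0,"y":0,"z":0,"yaw":0}]'
python3 left.py 559.7 103 46 -75.3
```

```text
time_s: 17.32
tcp_pos: [0.5922, -0.0159, 0.0485]
eef_rot: [-178.3, 0.6, -75.1]
contact_force: [-0.4, -0.5, 0.6]
gripper_width: 0.0004
t17.32 pos [592.2 -15.9  48.5] rpy [-178.28    0.55  -75.13] w0.4 F [-0.4 -0.5  0.6] | units left xyz [-4.93  0.04  0.15] yaw 0.04
```

```bash

python3 -m inch '[{"x":-0.25,"y":0.02,"z":0.05,"yaw":0},{"x":-0.25,"y":0,"z":0.05,"yaw":0},{"x":-0.25,"y":0,"z":0,"yaw":0.02},{"x":-0.3,"y":0,"z":0,"yaw":0},{"x":-0.3,"y":0,"z":0,"yaw":0}]'
python3 left.py 559.7 103 46 -75.3
```

```text
time_s: 17.73
tcp_pos: [0.5829, 0.0197, 0.0476]
eef_rot: [-178.2, 0.5, -75.2]
contact_force: [-0.7, -0.9, -1.6]
gripper_width: 0.0002
t17.73 pos [582.9  19.7  47.6] rpy [-178.23    0.53  -75.2 ] w0.2 F [-0.7 -0.9 -1.6] | units left xyz [-3.46  0.05  0.09] yaw 0.02
```

```bash

python3 -m inch '[{"x":-0.3,"y":0,"z":0.03,"yaw":0},{"x":-0.3,"y":0.02,"z":0.03,"yaw":0},{"x":-0.3,"y":0,"z":0,"yaw":0},{"x":-0.25,"y":0,"z":0,"yaw":0},{"x":-0.2,"y":0,"z":0,"yaw":0}]'
python3 left.py 559.7 103 46 -75.3
```

```text
time_s: 18.15
tcp_pos: [0.5732, 0.0568, 0.0479]
eef_rot: [-178.1, 0.5, -75.1]
contact_force: [0.2, -1.1, -1.2]
gripper_width: 0.0005
t18.15 pos [573.2  56.8  47.9] rpy [-178.09    0.51  -75.11] w0.5 F [ 0.2 -1.1 -1.2] | units left xyz [-1.92  0.05  0.09] yaw 0.05
```

```bash

python3 -m inch '[{"x":-0.2,"y":0.02,"z":0.04,"yaw":0.02},{"x":-0.2,"y":0.02,"z":0.04,"yaw":0.02},{"x":-0.2,"y":0,"z":0,"yaw":0},{"x":-0.2,"y":0,"z":0,"yaw":0},{"x":-0.1,"y":0,"z":0,"yaw":0}]'
python3 left.py 559.7 103 46 -75.3
```

```text
time_s: 18.57
tcp_pos: [0.5665, 0.0811, 0.0464]
eef_rot: [-178.0, 0.5, -75.2]
contact_force: [0.8, -1.8, 0.9]
gripper_width: 0.0005
t18.57 pos [566.5  81.1  46.4] rpy [-178.01    0.49  -75.24] w0.5 F [ 0.8 -1.8  0.9] | units left xyz [-0.92  0.04  0.02] yaw 0.01
```

```bash

python3 -m inch '[{"x":-0.06,"y":0.02,"z":0,"yaw":0},{"x":-0.06,"y":0,"z":0,"yaw":0}]'
python3 left.py 559.7 103 46 -75.3
python3 -m inch '[{"x":-0.05,"y":0,"z":0,"yaw":0},{"x":-0.05,"y":0,"z":0,"yaw":0}]'
python3 left.py 559.7 103 46 -75.3
```

```text
time_s: 18.73
tcp_pos: [0.5655, 0.0839, 0.0466]
eef_rot: [-178.0, 0.4, -75.2]
contact_force: [6.5, -15.8, 0.6]
gripper_width: 0.0
t18.73 pos [565.5  83.9  46.6] rpy [-178.01    0.43  -75.2 ] w0.0 F [  6.5 -15.8   0.6] | units left xyz [-0.8   0.03  0.03] yaw 0.03
time_s: 18.9
tcp_pos: [0.5653, 0.0836, 0.0467]
eef_rot: [-178.1, 0.2, -75.2]
contact_force: [4.4, -8.1, -0.4]
gripper_width: 0.0005
t18.90 pos [565.3  83.6  46.7] rpy [-178.08    0.23  -75.18] w0.5 F [ 4.4 -8.1 -0.4] | units left xyz [-0.81  0.02  0.03] yaw 0.03
```

It stopped at 17 N with TCP at -20 mm, which puts the rod's rear end at about -10 mm, as expected when home. One firmer nudge, then back off and look.

```bash

python3 -m inch '[{"x":-0.12,"y":0,"z":0,"yaw":0},{"x":-0.12,"y":0,"z":0,"yaw":0},{"x":-0.12,"y":0,"z":0,"yaw":0}]'
python3 left.py 559.7 103 46 -75.3
python3 -m inch '[{"x":0.5,"y":0,"z":0,"yaw":0},{"x":0.9,"y":0,"z":0,"yaw":0},{"x":0.9,"y":0,"z":-0.6,"yaw":0},{"x":0.9,"y":0,"z":-0.9,"yaw":0},{"x":0.9,"y":0,"z":-0.9,"yaw":0}]'
python3 -m inch '[{"x":1,"y":0.9,"z":-0.5,"yaw":0},{"x":1,"y":0.9,"z":-0.5,"yaw":0},{"x":1,"y":0.9,"z":0,"yaw":0},{"x":0.8,"y":0.5,"z":0,"yaw":0},{"x":0,"y":0,"z":0,"yaw":0}]'
python3 chk.py fin scene top | grep -E ' (-25|-15|-5|5|15):'
python3 - <<'E'
import cv2,numpy as np
a=cv2.imread('pics/scene_fin.png')[240:360,240:430];b=cv2.imread('pics/top_fin.png')
a=cv2.resize(a,(570,360),interpolation=cv2.INTER_CUBIC);b=cv2.resize(b[125:255,120:430],(570,239),interpolation=cv2.INTER_CUBIC);cv2.imwrite('pics/c6.png',np.vstack([a,b]))
E
```

```text
time_s: 19.15
tcp_pos: [0.5642, 0.0832, 0.0474]
eef_rot: [-178.3, -0.4, -75.2]
contact_force: [8.4, -16.7, 0.2]
gripper_width: 0.0004
t19.15 pos [564.2  83.2  47.4] rpy [-178.3    -0.39  -75.24] w0.4 F [  8.4 -16.7   0.2] | units left xyz [-0.81 -0.02  0.05] yaw 0.02
time_s: 19.57
tcp_pos: [0.5842, -0.0183, 0.1036]
eef_rot: [-179.0, -0.4, -75.1]
contact_force: [0.7, -0.1, -0.5]
gripper_width: 0.0004
time_s: 19.98
tcp_pos: [0.5315, -0.1367, 0.1332]
eef_rot: [-178.6, -0.4, -75.2]
contact_force: [0.0, 0.1, -0.3]
gripper_width: -0.0002
scene -25: 0 0 6 7 47 18 26 46 45 46 49 49 - - - - 
scene -15: 0 0 6 8 48 21 23 46 46 46 - - - - - - 
scene -5: 0 1 8 8 51 61 71 75 77 75 - - - - - - 
scene 5: 0 54 38 85 84 85 85 85 84 85 85 85 85 85 85 - 
scene 15: 0 0 44 82 83 82 82 83 83 84 83 82 82 83 - - 
top -25: - - - - - - - - - - - - - - - - 
top -15: - - - - - - - - - - - - - - - - 
top -5: - - - - - - - - - - - - - - - - 
top 5: - - - - - - - - - - - - - - - - 
top 15: - - - - - - - - - - - - - - - -
```

View pics/c6.png

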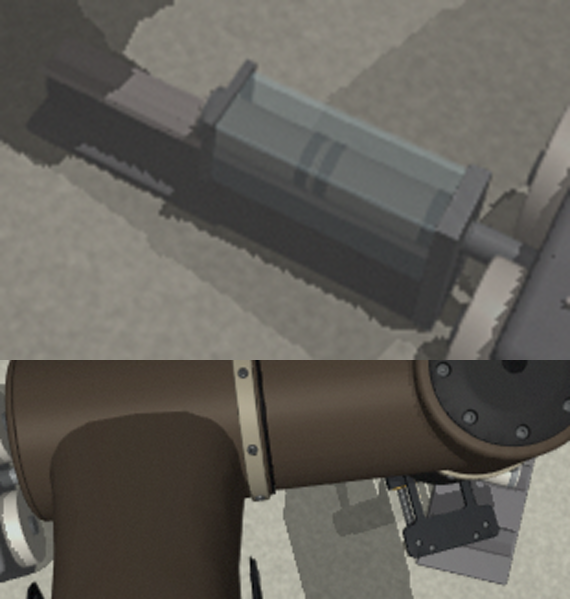

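```bash
python3 - <<'E'
from chk import *
p,d,K,T=load('pics/scene_fin.npz');P=cloud(d,K,T)*1000
l=(P[...,:2]-M)@B;z=P[...,2]
k=(z>62)&(z<80)&(abs(l[...,1])<14)&(d>0)&(l[...,0]<-0)&(l[...,0]>-60)
print('rear end',np.percentile(l[k][:,0],[1,5,50]).round(1),k.sum(),'groove start',np.percentile(l[...,0][(z>42)&(z<54)&(abs(l[...,1])<15)&(d>0)],1).round(1))
k=(z>84)&(z<95)&(abs(l[...,1])<22)&(d>0)&(abs(l[...,0])<30);print('mouth edge',np.percentile(l[k][:,0],[1,5]).round(1))
# band positions along the axis line as seen through tube: brightness sampled at rod top line height 77
g=cv2.cvtColor(p,cv2.COLOR_RGB2GRAY)
s=np.arange(-20,140,2.);Q=np.c_[M+np.c_[s,0*s]@B.T,np.full(len(s),77.)]/1000
c=(Q-T[:3,3])@T[:3,:3];uv=c[:,:2]/c[:,2:]*[K[0,0],K[1,1]]+[K[0,2],K[1,2]]
v=cv2.remap(g,uv[:,0].astype(np.float32),uv[:,1].astype(np.float32),1).ravel();print([(int(a),int(b)) for a,b in zip(s,v)])
E
```

```text
rear end [-10.5  -9.8  -7.2] 51 groove start -109.0
mouth edge [0.  0.9]
[(-20, 132), (-18, 133), (-16, 133), (-14, 134), (-12, 133), (-10, 130), (-8, 105), (-6, 93), (-4, 93), (-2, 93), (0, 92), (2, 87), (4, 86), (6, 106), (8, 107), (10, 106), (12, 106), (14, 106), (16, 106), (18, 105), (20, 105), (22, 106), (24, 105), (26, 105), (28, 106), (30, 105), (32, 105), (34, 105), (36, 105), (38, 106), (40, 105), (42, 105), (44, 106), (46, 105), (48, 105), (50, 104), (52, 92), (54, 92), (56, 92), (58, 100), (60, 104), (62, 99), (64, 91), (66, 92), (68, 94), (70, 104), (72, 106), (74, 106), (76, 105), (78, 104), (80, 106), (82, 106), (84, 105), (86, 105), (88, 105), (90, 105), (92, 105), (94, 105), (96, 106), (98, 105), (100, 105), (102, 105), (104, 105), (106, 104), (108, 104), (110, 105), (112, 105), (114, 104), (116, 105), (118, 105), (120, 102), (122, 92), (124, 91), (126, 93), (128, 93), (130, 102), (132, 103), (134, 102), (136, 102), (138, 104)]
```

```bash
python3 -c "
from plant import r
print(r.get_state()['time_s']);print(r.close_job())"
```

```text
20.0833
the job is handed in; nothing more can be done
None
```

Both long cartridges are in the tube and, by my last checks, fully home. I handed the job in at 20.1 s of the 64 s limit.

- **What I did:** I laid the first long cartridge in the groove and pushed it in with the closed fingers. Then I laid the second behind it and pushed until both stopped. The short cartridge (measured 42.9 mm long) and the turquoise rods were never gripped or pushed.
- **Last checks:** In the final scene view the second cartridge stands about 10 mm out of the mouth, as it should. The bands where the two meet are centred at 60 mm inside the tube, and the first one's front band reaches the closed end. The push stopped firmly at about 17–19 N, and backing off left everything in place. I did not look at the rack again after picking the second cartridge.
- **What disagreed:** The cameras showed the fingertips about 12 mm behind the reported TCP, not 11 mm ahead of it. The first grip therefore only pinched the top of the rod; I reopened, went lower and gripped it properly.
- **Corrected along the way:** The second cartridge first touched the groove about 3 mm off to one side, with a total force of about 24 N. I lifted it slightly, corrected and relaid it.

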